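# Put the block plane away in its sliding-lid box

## Robot

A 6-joint arm with a two-finger parallel gripper is mounted at the origin on the work surface. World frame = base frame: x ahead of the robot, y to its left, z up, the work surface at z = 0. Lengths are in m, angles in rad, forces in N, time in s.
With the tool pointing down it reaches from about 0.3 to 0.75 m from the base axis. Payload 8.5 kg.
Tool frame: the origin (TCP) lies midway between the tips of the shut fingers; the grasp point (between the pads) lies 19 mm behind it; z points along the fingers, y is the line along which they close (so a half turn about z gives the same grasp; the last joint's range is limited). The gripper opens to 88 mm and grips with 3 to 60 N. Pads are 18 mm wide; open, the fingers measure 123 mm over their backs; the gripper's body (75 mm by 187 mm) begins 45 mm behind the grasp point.
Start: joints at [0.908, 0.381, 1.297, -0, 1.464, -0.215], TCP at [0.238, 0.496, 0.239] pointing down, gripper open.
Joint ranges: [-3.11, 3.11], [-0.89, 2.33], [0.22, 2.48], [-1.42, 4.56], [0.17, 2.85], [-2.88, 2.88]. Speed limits (rad/s): [2.39, 2.39, 3.14, 3.14, 3.14, 3.14].

## Interface

Orientations are given as a unit quaternion [x, y, z, w].
In Python, from rig import manip gives the robot as it stands. Calls block until the motion is done:
- manip.movep(position, orientation): joint-space move of the TCP to a pose.
- manip.move_straight(position, speed=0.15, frame=None): straight line of the TCP; frame=None keeps the orientation; speed is the mean speed in m/s.
- manip.movej(angles): joint-space move.
- manip.gripper_to(opening, effort=None): finger opening in m; effort is the grip in N (None keeps the last); returns when the fingers have stopped.
- manip.pause(seconds).
- manip.inverse_kinematics(position, orientation): joint angles nearest the present ones, or None.
- manip.observe(): the state.
- manip.grab_frame(name): name is "scene" or "top"; returns a dict with "img" (400x640x3 uint8, blue, green, red), "z_map" (400x640 float32, m along the optical axis (not along the pixel's ray), 0 where there is no reading), "fx", "fy", "cx", "cy" (pixels), "pose" (4x4, takes a point from camera to world coordinates). Camera axes: x right, y up, looking along -z (the intrinsics and any distortion apply to the point x, -y, -z); pixel columns grow to the right and rows downward; lengths in m; the calibration is good to about 2 mm. A picture is of the moment at which its call begins.
A pose or a line that the arm cannot do raises manip.IKError and nothing moves.
- manip.sign_off(): hands the job in; it is judged then, once.
The state is a dict: "time_s": time; "joints": joint angles; "joint_velocities": joint speeds; "joint_torque": joint torques, N m; "eef_pos": TCP position; "eef_rot": TCP orientation; "contact_force": force on the tool from outside, world axes, zero at the start; "ft_torque": the same for the moment, N m; "finger_gap": finger opening in m; "grasp_force": force on a finger pad.
Only numpy, scipy, OpenCV 4.12 (cv2) and the standard library are available. Lean on these libraries where they do the work, as an engineer would, in place of code of your own. Each camera call takes 0.05 s, during which the arm holds its last target. There are 200 camera calls.

## Task

Put the block plane away in its wooden box: lift the handle end of the sliding lid up over the end lip and draw the lid more than half out along its grooves, set the plane down on its sole inside the box without dropping it, and leave it there. Then push the lid back fully home, with its end dropped flat behind the lip again, and leave the other things on the bench where they are.

Things in the scene. Friction and masses are not known exactly. Their poses are not given: they have to be found in the camera images.
- box: Open-topped pine box, 240 (x) x 170 (y) x 76 (z) mm, screwed to the bench. Origin: centre of its underside; its x axis runs along its length, the lip end is at -x and the lid leaves towards -x. Side walls (12 mm thick) and rear end wall (12 mm) have their tops at z 76. Inner floor at z 10; the clear opening is 126 mm wide (y) between the strips and 216 mm long (x)
- box_groove (a point): The groove of the lid, at the rear end: box frame (108, 0, 50) mm. Along both sides the lid (6 mm thick) lies on 10 mm wide strips, top at z 50, under rails that keep it captive. The gap between strip and rail flares from 9 mm at the rear (+x) to 20 mm at the lip end: the lid tips up about its rear edge until it meets the rails, some 12 mm up at the lip end
- box_lip (a point): Middle of the top of the lip end wall, box frame (-114, 0, 56) mm, 12 mm thick along x. It is only 56 mm high: 6 mm above the strips, flush with the top of the closed lid, it stops the lid from sliding out. Above it the end of the box is open. The lid must rise 6 mm there to pass
- lid: Loose plywood sliding lid, 213 x 143 x 6 mm, about 0.2 kg, closed at the start. Origin: centre of its underside; closed, its axes are the box's and its origin is at (0, 0, 50) mm in the box frame, with 1.5 mm of play all round. A steel bow handle stands on it near the lip end. Drawn out by 145 mm it is still held by the rails and may sag a few degrees. Waxed: it slides easily
- lid_handle (a point): Middle (axis) of the handle's bar, a 10 mm round bar across the lid (along y), 90 mm between the axes of its legs, 30 mm of free height under it; lid frame (-61.5, 0, 41) mm, 35 mm above the lid's top face, 45 mm from its lip-end edge. It can be hooked from beneath, pushed or pinched. Pushed in with its outer end pressed down, the lid may bind: ease that end up a little
- lid_edge (a point): Middle of the lower edge of the lid at its lip end, in the lid frame at (-106.5, 0, 0) mm; closed it lies at z 50 in the box frame, 1.5 mm behind the lip's inner face
- plane: Small metal block plane, dark steel with brass cap and knob, about 0.45 kg, 105 (x) x 44 (y) x 38 (z) mm, standing on its sole on the bench left of the box. Origin: centre of its sole; x axis along its length. Grip it across the two parallel cheeks, 44 mm apart, which at the middle (56 mm long) rise to 32 mm above the sole
- glue: Yellow glue bottle, 54 mm diameter, 120 mm tall, standing beyond the box; origin at its base; to be left alone
- offcut: Wood offcut, 150 x 60 x 38 mm, lying beyond the box to the right; origin at the centre of its underside; to be left alone
- hammer: Hammer lying on the bench beyond the plane, at the left; to be left alone
- mug: White mug, 80 mm diameter, 95 mm tall, at the right; origin at its base; to be left alone
Not all that is in view belongs to the job. Of the things that look like the plane, take the one that is farthest from the robot's base at the start.

How it is judged:
On the way, in this order (a step that is already met when the one before it is completed fails the run):
1. the lid has been lifted over the lip and drawn out by more than 100 mm (x of lid_edge in the frame of box below -0.2065 m), for 0.2 s.
2. the plane stands on its sole on the floor of the box, let go (x of plane in the frame of box between -0.108 and 0.108 m and y of plane in the frame of box between -0.073 and 0.073 m and z of plane in the frame of box below 0.014 m and angle between plane's own z axis and vertical below 0.15 rad and contact force between the fingers and plane below 0.1 N and linear speed of plane below 0.03 m/s), for 0.2 s.
At the end, for the whole second after the job is handed in: The plane stands on its sole (within about 8 degrees) on the floor inside the box; the lid is fully home and flat, its lip-end edge behind the lip and within 3 mm of lying on the strips; lid and plane are at rest and let go (x of plane in the frame of box between -0.108 and 0.108 m and y of plane in the frame of box between -0.073 and 0.073 m and z of plane in the frame of box below 0.014 m and angle between plane's own z axis and vertical below 0.15 rad and x of lid_edge in the frame of box between -0.1095 and -0.1 m and z of lid_edge in the frame of box between 0.047 and 0.053 m and angle between lid's own z axis and vertical below 0.03 rad and linear speed of each of lid, plane below 0.02 m/s); the robot touches nothing.
It fails at once if the plane is dropped (falls freely faster than 0.7 m/s, about 25 mm) (linear speed of plane above 0.7 m/s and contact force between the fingers and plane below 0.1 N).
It fails at once if one of the other things on the bench is moved by more than 30 mm (distance of any of glue, offcut, hammer, mug from where it was at the start of the episode above 0.03 m).
It also fails if it takes over 69 s, if anything falls off the work surface, if the arm or the gripper's body presses on something with over 40 N, if the wrist force passes 120 N, or if a joint passes its speed limit or range.

## Working session

There is one attempt and no reset: what is moved stays moved. The work goes in short steps, each a Python script; the robot and the scene stay as the last script left them, time stands still between calls to the robot, and variables do not carry over. Pictures are saved under pics/ and viewed, at most 10 in all, crops included, and the job is handed in when it is done.

```bash
mkdir -p pics; ls; cat > h.py <<'E'
import numpy as np, cv2
from rig import manip
def cloud(f):
    z=f["z_map"]; v,u=np.mgrid[:z.shape[0],:z.shape[1]]
    P=np.stack([(u-f["cx"])/f["fx"]*z,-(v-f["cy"])/f["fy"]*z,-z,np.ones_like(z)],-1)
    return (P@np.array(f["pose"]).T)[...,:3]
E
python3 - <<'E'
from h import *
for n in("scene","top"):
    f=manip.grab_frame(n); cv2.imwrite(f"pics/{n}0.png",f["img"]); np.savez(f"{n}0.npz",**f)
    print(n,{k:f[k] for k in f if k not in("img","z_map")})
print(manip.observe())
E
```

```text
pics
scene {'fx': 392.5478017750418, 'fy': 392.5478017750418, 'cx': 321.0983535679143, 'cy': 195.23707320482484, 'pose': array([[ 0.10113974, -0.56588535,  0.818257  ,  1.55738095],
       [ 0.99472051,  0.07188326, -0.07323871, -0.15579248],
       [-0.01737427,  0.82134436,  0.57016802,  0.78763725],
       [ 0.        ,  0.        ,  0.        ,  1.        ]])}
top {'fx': 392.4828237501052, 'fy': 392.4828237501052, 'cx': 325.3499629807402, 'cy': 195.27832675657666, 'pose': array([[-0.00934403,  0.99325168, -0.11560183,  0.44979369],
       [-0.99990619, -0.00812307,  0.01102841, -0.05898183],
       [ 0.01001494,  0.11569404,  0.99323441,  1.27164392],
       [ 0.        ,  0.        ,  0.        ,  1.        ]])}
{'time_s': 0.1, 'joints': array([ 9.07668207e-01,  3.81167092e-01,  1.29816747e+00, -1.48479819e-05,
        1.46359330e+00, -2.15316540e-01]), 'joint_velocities': array([-5.70154057e-04, -1.18215620e-03, -3.45005015e-03,  1.00131634e-03,
       -9.10969684e-04,  1.80919178e-05]), 'joint_torque': array([ 3.28583024e-03, -4.38649356e+01, -2.24911666e+01,  7.14513380e-02,
        3.42294504e-02, -7.60191347e-05]), 'eef_pos': array([0.23800316, 0.4955604 , 0.23818475]), 'eef_rot': array([ 2.22038771e-01,  9.75037609e-01, -6.07375832e-04, -2.77209021e-04]), 'contact_force': array([-0.86777034, -0.34700547,  0.53119655]), 'ft_torque': array([ 0.02561926, -0.01988743,  0.00160041]), 'grasp_force': 0.0, 'finger_gap': 0.0881719451153706}
```

View pics/top0.png

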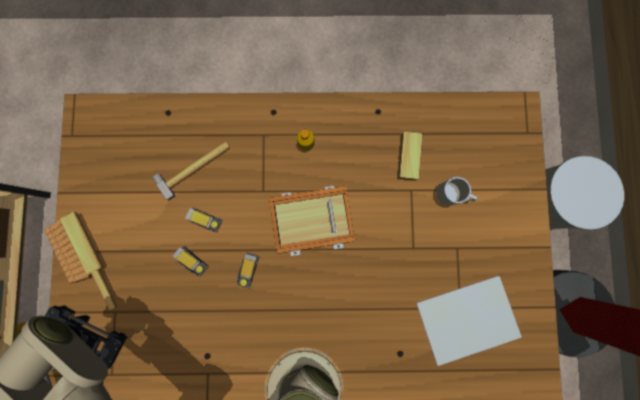

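View pics/scene0.png

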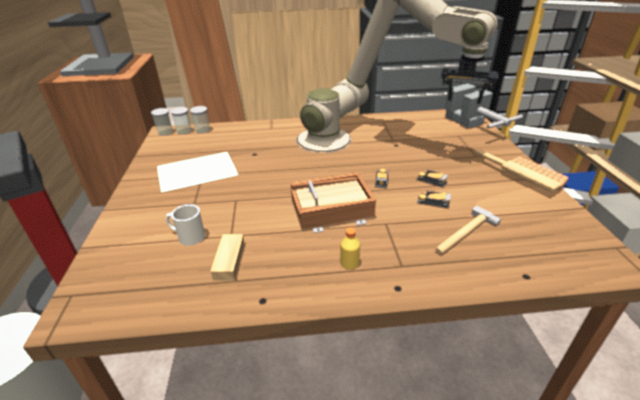

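The top view shows the box at (313,219), with its handle at (332,215), so the lip end is to the right (-y world). There are three plane-like things: A (203,219), B (190,261) and C (248,270). The other things are the hammer (195,170), glue (305,139), offcut (411,156) and mug (458,191). Next I'll measure them.

```bash
python3 - <<'E'
from h import *
f=dict(np.load("top0.npz")); C=cloud(f); img=f["img"]
for n,(u,v) in dict(A=(203,219),B=(190,261),C=(248,270)).items():
    w=C[v-24:v+25,u-24:u+25].reshape(-1,3); p=w[(w[:,2]>.012)&(w[:,2]<.08)]
    r=cv2.minAreaRect((p[:,:2]*1000).astype(np.float32))
    c=np.array(r[0]); print(n,len(p),np.round(r,1) if 0 else r,"zmax",p[:,2].max(),"dist",np.hypot(*c)/1000)
w=C[170:265,255:370].reshape(-1,3); 
p=w[(w[:,2]>.06)&(w[:,2]<.09)]
r=cv2.minAreaRect((p[:,:2]*1000).astype(np.float32)); print("box rails",len(p),r, np.median(p[:,2]))
# handle
h=w[(w[:,2]>.083)]; print("high",len(h),h.mean(0),h.min(0),h.max(0))
hh=C[195:240,322:342].reshape(-1,3);print(np.percentile(hh[:,2],[0,20,50,80,100]))
print("bench z", np.median(C[330:345,250:280,2]), np.median(C[150:160,330:380,2]))
big=cv2.resize(img[185:300,160:370],None,fx=3.8,fy=3.8,interpolation=cv2.INTER_CUBIC); cv2.imwrite("pics/crop1.png",big)
E
```

```text
A 399 ((521.6744384765625, 316.4188232421875), (99.06615447998047, 44.25086212158203), 65.56660461425781) zmax 0.04198357372102213 dist 0.6101353058640415
B 435 ((390.3087463378906, 353.250244140625), (101.28276062011719, 44.788299560546875), 51.30730438232422) zmax 0.04507817711671791 dist 0.5264282025625784
C 389 ((361.85687255859375, 174.4171142578125), (44.34656524658203, 96.56085968017578), 73.34385681152344) zmax 0.04350295614849298 dist 0.40169855111004465
box rails 1533 ((516.5429077148438, -29.559234619140625), (169.98812866210938, 239.75279235839844), 8.427911758422852) 0.07433993228014235
high 155 [ 0.50359706 -0.07872695  0.42928601] [ 0.43798562 -0.10005654  0.083046  ] [0.5725995  0.0961797  1.27164392]
[0.04967954 0.054755   0.05733577 0.06756278 1.27164392]
bench z 0.0004256469745216318 0.0004307862099796056
```

View pics/crop1.png

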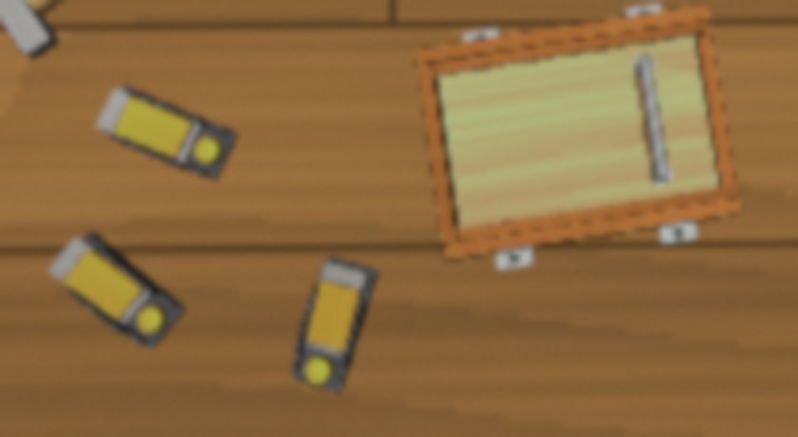

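The crop confirms three lookalikes: A (full px 203,219) at 0.610 m, B at 0.526 m and C at 0.402 m. A is the farthest, so it is the plane I want. The box measures 170x240 mm, which matches the description, with its handle at the -y end. Next I'll check the handle and the IK, then grip the bar.

```bash
cat >> h.py <<'E'
from scipy.spatial.transform import Rotation as Ro
B0=np.array([.5165,-.0296,0]); yaw=np.radians(98.43)
bx=np.array([np.cos(yaw),np.sin(yaw),0]); by=np.array([-bx[1],bx[0],0]); ez=np.array([0,0,1.])
def W(x,y,z): return B0+(x*bx+y*by+z*ez)/1000   # box mm -> world m
def box(p): d=(np.asarray(p)-B0)*1000; return np.round([d@bx,d@by,d[2]],1)
def down(t):   # tool down, closing line at angle t; pick half turn with mild joint 6
    y=np.array([np.cos(t),np.sin(t),0]); return Ro.from_matrix(np.c_[np.array([-y[1],y[0],0]),y,-ez]).as_quat()
def pick(p,t):
    c=[(abs(j[5]),k) for k in (0,np.pi) if (j:=manip.inverse_kinematics(p,down(t+k))) is not None]
    return down(t+min(c)[1])
def st(tag=""):
    o=manip.observe(); F=o["contact_force"]
    print(tag,"t%.1f"%o["time_s"],"box",box(o["eef_pos"]),"F(box)",np.round([F@bx,F@by,F[2]],1),"gap %.4f g %.1f"%(o["finger_gap"],o["grasp_force"]),flush=True); return np.array([F@bx,F@by,F[2]])
E
python3 - <<'E'
from h import *
for n in("top","scene"):
    f=dict(np.load(n+"0.npz")); C=cloud(f).reshape(-1,3); I=f["img"].reshape(-1,3).astype(int)
    b=np.c_[(C-B0)@bx,(C-B0)@by,C[:,2]]*1000
    m=(abs(b[:,0])<105)&(abs(b[:,1])<60)&(b[:,2]>80)&(b[:,2]<110)
    print(n,m.sum(),np.round(b[m].mean(0),1) if m.any() else 0,np.percentile(b[m],[5,95],axis=0).round(1) if m.any() else 0)
    m=(abs(b[:,0])<125)&(abs(b[:,1])<90)&(b[:,2]>65)&(b[:,2]<82)
    q=(C[m,:2]*1000).astype(np.float32); print(cv2.minAreaRect(q))
p=W(-61.5,0,72); q=pick(p,yaw); print(q,manip.inverse_kinematics(p,q))
E
```

```text
top 108 [-61.3   0.4  95.7] [[-65.7 -43.3  92.8]
 [-56.9  43.8  99.7]]
((516.5429077148438, -29.559234619140625), (169.98812866210938, 239.75279235839844), 8.427911758422852)
scene 74 [-60.7 -13.2  93.2] [[-64.8 -50.   81.1]
 [-55.4  39.1  98.1]]
((518.2179565429688, -27.405715942382812), (175.94137573242188, 240.51412963867188), 8.486145973205566)
[0.99729527 0.07349929 0.         0.        ] [-3.92593894e-01  5.34825434e-01  1.58172105e+00 -4.44089210e-16
  1.02504617e+00  1.03107118e+00]
```

The handle was measured at (-61.3, 0.4) with its bar top at about 96, against an expected (-61.5, 0, 96). That agrees, so I'll grip it and lift.

```bash
python3 - <<'E'
from h import *
p=W(-61.5,0,72); q=pick(p,yaw)
manip.movep(W(-61.5,0,150),q); manip.gripper_to(.05,30)
manip.move_straight(p,.1); st("at bar")
manip.gripper_to(0,30); st("grip")
manip.move_straight(W(-61.5,0,79.5),.03); st("lift")
manip.move_straight(W(-81.5,0,79.5),.05); F=st("20 out")
if np.abs(F).max()<15:
    manip.move_straight(W(-201.5,0,79.5),.08); st("140 out")
E
```

```text
at bar t4.1 box [-61.6  -0.3  72.5] F(box) [-0.1 -0.1  0.6] gap 0.0498 g 0.0
grip t4.8 box [-61.5  -0.   72.1] F(box) [ 0.  -0.1  2.5] gap 0.0082 g 29.2
lift t5.2 box [-61.5  -0.1  79.6] F(box) [-0.7  0.1 -2.2] gap 0.0081 g 29.6
20 out t5.8 box [-81.7   0.1  79.4] F(box) [ 0.2  0.5 -2. ] gap 0.0084 g 29.6
140 out t7.4 box [-2.011e+02 -1.000e-01  7.950e+01] F(box) [-0.1 -0.  -1.4] gap 0.0081 g 29.6
```

```bash
python3 - <<'E'
from h import *
z=79.5
while z>66:
    z-=1.5; manip.move_straight(W(-201.5,0,z),.05); F=st(f"z{z}")
    if F[2]>3: break
manip.gripper_to(.05); st("open")
manip.move_straight(W(-201.5,0,150),.15)
f=manip.grab_frame("scene"); cv2.imwrite("pics/out.png",cv2.resize(f["img"][140:280,220:460],None,fx=3,fy=3))
C=cloud(f).reshape(-1,3); b=np.c_[(C-B0)@bx,(C-B0)@by,C[:,2]]*1000
m=(abs(b[:,0]+201.5)<25)&(abs(b[:,1])<50)&(b[:,2]>80)&(b[:,2]<110); print(m.sum(),np.median(b[m],0) if m.any() else 0)
E
```

```text
z78.0 t7.7 box [-201.3    0.    77.9] F(box) [ 0.6  0.5 -0.4] gap 0.0084 g 29.5
z76.5 t7.9 box [-201.5   -0.    76.5] F(box) [-0.5 -0.6 -0.1] gap 0.0083 g 29.5
z75.0 t8.2 box [-201.5   -0.    75. ] F(box) [-0.1 -1.3  0.3] gap 0.0087 g 29.5
z73.5 t8.4 box [-2.017e+02 -2.000e-01  7.380e+01] F(box) [-0.8 -0.9  3. ] gap 0.0084 g 29.4
open t9.2 box [-201.5   -0.    73.5] F(box) [ 0.2  0.7 -0.2] gap 0.0500 g 0.0
66 [-201.33131655  -11.51589418   97.20456161]
```

View pics/out.png

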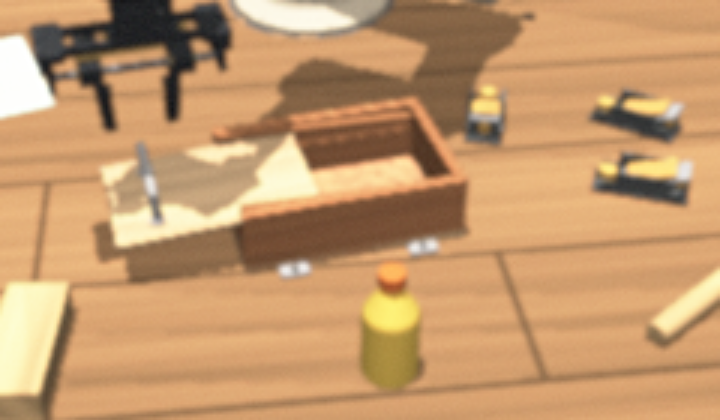

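The picture shows the lid drawn well out and resting sagged, with its handle at crop (148,190) and the rear of the box open. Next I'll fetch plane A.

```bash
python3 - <<'E'
from h import *
P=np.array([.5217,.3164,0]); t=np.radians(65.57)+np.pi/2
g=P+ez*.007; q=pick(g,t); qb=pick(W(45,0,17),yaw+np.pi/2)
manip.movep(P+ez*.12,q); manip.gripper_to(.08,40); manip.move_straight(g,.1); st("at plane")
manip.gripper_to(0,40); st("grip")
manip.move_straight(P+ez*.03,.05); st("lifted"); manip.move_straight(P+ez*.16,.15)
manip.movep(W(45,0,150),qb); st("above box")
f=manip.grab_frame("top"); cv2.imwrite("pics/held.png",cv2.resize(f["img"][150:290,160:400],None,fx=3,fy=3))
f=manip.grab_frame("scene"); C=cloud(f).reshape(-1,3); b=np.c_[(C-B0)@bx,(C-B0)@by,C[:,2]]*1000
m=(abs(b[:,0]-45)<65)&(abs(b[:,1])<40)&(b[:,2]>130)&(b[:,2]<170); print(m.sum(),np.percentile(b[m],[2,98],axis=0).round(1))
E
```

```text
at plane t13.7 box [341.6 -56.2   7.6] F(box) [ 0.1 -0.5 -0.6] gap 0.0801 g 0.0
grip t14.4 box [341.5 -56.    7.1] F(box) [ 0.6 -0.3  1.3] gap 0.0438 g 40.0
lifted t15.0 box [341.5 -55.7  30. ] F(box) [ 0.7 -0.6 -5.5] gap 0.0438 g 40.0
above box t17.1 box [ 45.6  -0.2 149.9] F(box) [ 0.3  0.1 -5.6] gap 0.0440 g 40.0
280 [[ -3.5 -35.8 144.8]
 [ 94.5  21.5 169.6]]
```

View pics/held.png

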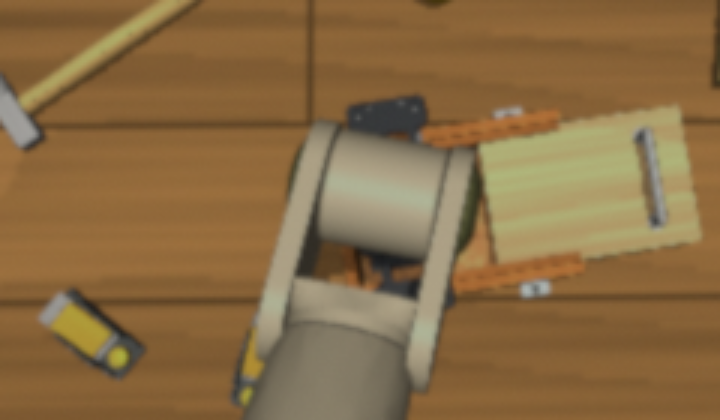

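The top view shows the plane held inside the gripper over the open part of the box, and the lid at crop (590,190). The depth data put it at x -3..95, level and clear of the lid's rear edge and the end wall. Next I'll lower it gently.

```bash
python3 - <<'E'
from h import *
manip.move_straight(W(45,0,80),.15); manip.move_straight(W(45,0,22),.08); F0=st("near")
z=22.
while z>13:
    z-=1; manip.move_straight(W(45,0,z),.03); F=st(f"z{z}")
    if F[2]-F0[2]>4 or np.abs(F[:2]).max()>15: break
E
```

```text
near t18.7 box [44.9 -0.3 22.4] F(box) [-0.9  0.1 -5.2] gap 0.0438 g 40.0
z21.0 t19.0 box [45.  -0.1 21.3] F(box) [ 0.7  0.3 -6.1] gap 0.0437 g 40.0
z20.0 t19.2 box [45.  0. 20.] F(box) [-0.1  0.1 -5.9] gap 0.0442 g 40.0
z19.0 t19.5 box [45.   0.  18.9] F(box) [-0.2 -0.5 -5.5] gap 0.0438 g 40.0
z18.0 t19.7 box [45.   0.  17.9] F(box) [-0.1 -0.4 -5. ] gap 0.0441 g 40.0
z17.0 t20.0 box [45.  -0.1 17.1] F(box) [-0.1  0.3 -3.9] gap 0.0435 g 40.0
z16.0 t20.2 box [45.  -0.1 17. ] F(box) [0.  3.9 8.3] gap 0.0438 g 40.0
```

Contact came at the height I expected. I'll release, withdraw and look.

```bash
python3 - <<'E'
from h import *
manip.gripper_to(.06); st("open"); manip.move_straight(W(45,0,150),.12)
p=W(-201.5,0,150); q=pick(p,yaw); manip.movep(p,q); manip.gripper_to(.05,30); st()
f=manip.grab_frame("top"); cv2.imwrite("pics/placed.png",cv2.resize(f["img"][170:280,240:420],None,fx=4,fy=4))
C=cloud(f).reshape(-1,3); b=np.c_[(C-B0)@bx,(C-B0)@by,C[:,2]]*1000
m=(b[:,0]>-25)&(b[:,0]<106)&(abs(b[:,1])<60)&(b[:,2]>22)&(b[:,2]<70); print(m.sum(),np.percentile(b[m],[3,97],axis=0).round(1))
f=manip.grab_frame("scene");C=cloud(f).reshape(-1,3); b=np.c_[(C-B0)@bx,(C-B0)@by,C[:,2]]*1000
m=(abs(b[:,0]+201.5)<25)&(abs(b[:,1])<50)&(b[:,2]>85)&(b[:,2]<102); print(m.sum(),np.median(b[m],0))
E
```

```text
open t20.7 box [45.  -0.1 16. ] F(box) [ 0.6  0.3 -0. ] gap 0.0597 g 0.0
 t23.4 box [-2.011e+02 -2.000e-01  1.501e+02] F(box) [1.1 0.1 0.3] gap 0.0498 g 0.0
383 [[  3.  -18.9  24.8]
 [ 92.9  22.9  50.8]]
65 [-201.29221081  -14.43909907   97.71993308]
```

View pics/placed.png

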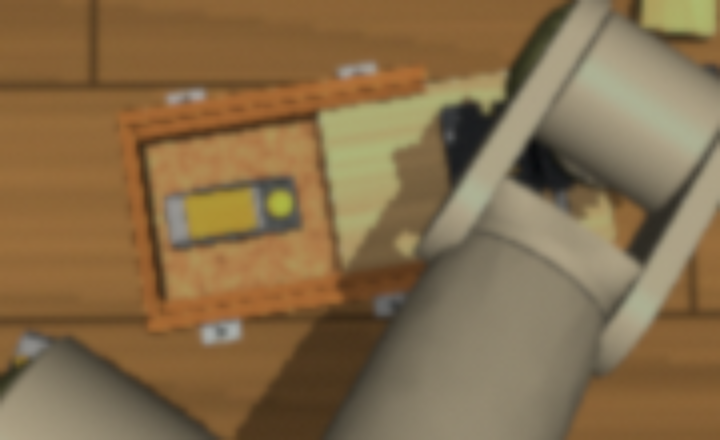

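The plane stands upright at crop (235,212), clear of the walls. I'll regrip the bar at the release height, lift it and push the lid in.

```bash
python3 - <<'E'
from h import *
manip.move_straight(W(-201.5,0,73.5),.12); manip.gripper_to(0,30); st("grip")
manip.move_straight(W(-201.5,0,79.5),.04); st("up")
x=-201.5
for x in list(range(-185,-69,20))+[-68,-65,-63,-61.5,-60.5,-59.5,-58.5]:
    manip.move_straight(W(x,0,79.5),.06); F=st(x)
    if np.abs(F).max()>12: break
E
```

```text
grip t25.0 box [-201.5   -0.    73.6] F(box) [-0.4  1.6  1.1] gap 0.0085 g 29.4
up t25.3 box [-201.5   -0.    79.7] F(box) [ 0.  -0.8 -2.7] gap 0.0081 g 29.7
-185 t25.7 box [-1.846e+02 -1.000e-01  7.960e+01] F(box) [-0.2  0.9 -1.2] gap 0.0082 g 29.7
-165 t26.2 box [-1.647e+02 -1.000e-01  7.960e+01] F(box) [ 0.2  0.3 -1.6] gap 0.0084 g 29.8
-145 t26.7 box [-1.448e+02 -1.000e-01  7.960e+01] F(box) [-0.2 -0.4 -1.9] gap 0.0081 g 29.8
-125 t27.1 box [-1.247e+02 -1.000e-01  7.960e+01] F(box) [-1.  -0.9 -1.6] gap 0.0084 g 29.8
-105 t27.6 box [-1.047e+02 -1.000e-01  7.960e+01] F(box) [-0.1 -0.6 -1.4] gap 0.0082 g 29.8
-85 t28.1 box [-84.7  -0.1  79.5] F(box) [-0.4 -0.6 -2.4] gap 0.0085 g 29.8
-68 t28.6 box [-67.6  -0.   79.6] F(box) [ 0.2 -0.8 -2. ] gap 0.0086 g 29.8
-65 t28.8 box [-64.9   0.   79.5] F(box) [ 0.5 -0.5 -2.2] gap 0.0085 g 29.9
-63 t29.1 box [-62.9   0.   79.5] F(box) [-0.3 -0.  -2. ] gap 0.0082 g 29.9
-61.5 t29.3 box [-61.4   0.   79.5] F(box) [ 0.3 -0.1 -1.4] gap 0.0084 g 29.9
-60.5 t29.6 box [-60.4   0.   79.5] F(box) [ 0.   0.3 -1.8] gap 0.0083 g 29.9
-59.5 t29.8 box [-59.4   0.   79.5] F(box) [ 0.8  0.  -2. ] gap 0.0080 g 29.9
-58.5 t30.1 box [-58.4   0.   79.5] F(box) [ 0.1  0.3 -2.2] gap 0.0084 g 29.9
```

```bash
python3 - <<'E'
from h import *
x=-58.5
while x<-55:
    x+=.5; manip.move_straight(W(x,0,79.5),.03); F=st(x)
    if F[0]<-5: break
xe=x-.6
for k in (.25,.5,.75,1,1.1):
    manip.move_straight(W(xe-1.8*min(k,1),0,79.5-7.5*k),.03); F=st(k)
    if abs(F).max()>15: break
E
```

```text
-58.0 t30.3 box [-58.   -0.   79.5] F(box) [-0.3 -0.4 -2.2] gap 0.0082 g 29.8
-57.5 t30.6 box [-57.9  -0.1  79.7] F(box) [-3.9 -0.3 -0.7] gap 0.0084 g 29.7
-57.0 t30.8 box [-57.9  -0.2  79.8] F(box) [-6.1  0.8 -2.1] gap 0.0082 g 29.6
0.25 t31.1 box [-58.4  -0.1  77.6] F(box) [-4.  -0.5 -1.4] gap 0.0081 g 29.7
0.5 t31.3 box [-58.7  -0.1  75.7] F(box) [-5.7 -0.3 -1.6] gap 0.0080 g 29.7
0.75 t31.6 box [-58.9   0.   73.8] F(box) [-4.   0.6 -1. ] gap 0.0080 g 29.7
1 t31.8 box [-58.8   0.2  71.8] F(box) [ 0.1 -0.6 -1.1] gap 0.0086 g 29.7
1.1 t32.0 box [-59.   -0.   71.7] F(box) [1.3 1.1 5.1] gap 0.0086 g 29.1
```

The lid is down at the original height (71.8 against 72.1) and lying on the strips. I'll release, retreat and verify.

```bash
python3 - <<'E'
from h import *
manip.gripper_to(.05); st("open"); manip.move_straight(W(-59,0,150),.12)
manip.movep(np.array([.35,.35,.25]),pick(np.array([.35,.35,.25]),0)); st()
f=manip.grab_frame("top"); cv2.imwrite("pics/end.png",cv2.resize(f["img"][110:290,150:490],None,fx=2.3,fy=2.3))
C=cloud(f).reshape(-1,3); b=np.c_[(C-B0)@bx,(C-B0)@by,C[:,2]]*1000
m=(abs(b[:,0]+60)<20)&(abs(b[:,1])<40)&(b[:,2]>85)&(b[:,2]<105); print("bar",m.sum(),b[m].mean(0).round(1))
for x in (-95,-30,20,80):
    m=(abs(b[:,0]-x)<10)&(abs(b[:,1])<50)&(b[:,2]>20)&(b[:,2]<80); print(x,np.median(b[m,2]).round(2))
b0=(cloud(dict(np.load("top0.npz"))).reshape(-1,3)-B0)@np.c_[bx,by,ez]*1000
for x in (-95,-30,20,80):
    m=(abs(b0[:,0]-x)<10)&(abs(b0[:,1])<50)&(b0[:,2]>20)&(b0[:,2]<80); print("start",x,np.median(b0[m,2]).round(2))
E
```

```text
open t32.8 box [-59.4   0.   71.2] F(box) [0.2 0.4 0.3] gap 0.0501 g 0.0
 t35.4 box [399.3 108.6 249.7] F(box) [-0.7  0.9 -0.3] gap 0.0500 g 0.0
bar 87 [-60.   -0.8  95. ]
-95 56.53
-30 56.3
20 56.53
80 56.26
start -95 56.22
start -30 56.89
start 20 56.29
start 80 56.08
```

View pics/end.png

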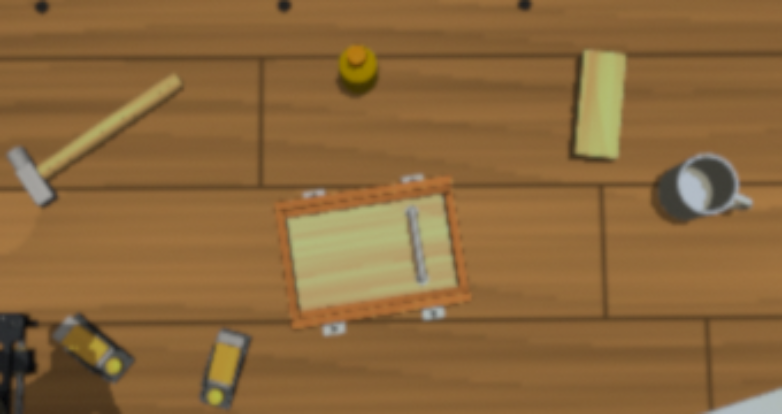

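The lid is home and flat: its handle is at crop (417,245), bar x -60, and the heights match the start. The other things are undisturbed, and the gripper is close to lookalike B but well above it. Handing in.

```bash
python3 -c "
from h import *
print(manip.sign_off())"
```

```text
the job is handed in; nothing more can be done
None
```

I put the plane farthest from the robot's base on its sole inside the box, pushed the lid fully home and flat behind the lip, left the other things where they were, and handed the job in after about 35 s; no verdict was returned.

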